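# Dock the takings cassette and hold its lock turned

### The arm

A 6-joint arm with a two-finger parallel gripper is mounted at the origin on a cart in front of the work surface, level with it; the furniture and walls round the work are solid. World frame = base frame: x ahead of the robot, y to its left, z up, the work surface at z = 0. Lengths are in m, angles in degrees, forces in N, time in s.
With the tool pointing down it reaches from about 0.4 to 0.825 m from the base axis. Payload 7 kg.
Tool frame: the origin (TCP) lies on the front face of the gripper's body, between the roots of the fingers; the fingertips stand 66 mm ahead of it and the grasp point (between the pads) lies 47 mm ahead of it; z points along the fingers, y is the line along which they close (so a half turn about z gives the same grasp; the last joint's range is limited). The gripper opens to 88 mm and grips with 3 to 60 N. Pads are 19 mm wide; open, the fingers measure 130 mm over their backs; the gripper's body (78 mm by 193 mm) begins 47 mm behind the grasp point.
Start: joints at [89.788, 20.546, 0.682, 0, -70.136, -16.507], TCP at [0.194, 0.646, 0.292] pointing down, gripper open.
Joint ranges: [-176.03, 176.03], [-82.01, 121.73], [-58.28, 71.71], [-173.87, 95.51], [-174.79, -0.11], [-173.66, 173.66]. Speed limits (degrees/s): [136.94, 136.94, 172.46, 180, 180, 180].

### API

Orientations are given as [roll, pitch, yaw] about the fixed x, y, z axes, in that order (R = Rz(yaw) Ry(pitch) Rx(roll)).
In Python, from plant import ctrl gives the robot as it stands.
- The arm moves only by the tool send_rows, never from a script. Its argument "deltas" is a list of rows, each a list of 2 entries, a list of its own where there are three numbers: the shift along the tool's x, y, z each as a share of 800 mm, from -1 to 1, then the turn about the tool's z as a share of 90 degrees, from -1 to 1. A call has exactly 5 rows; each row is the pose to reach, as a shift and turn from the pose commanded when the call began, along the tool's axes at that moment; what a row does not reach only later rows make up. A row lasts 1/12 s, in which the tool goes at most 41.7 mm and 7.16 degrees, less where a joint would pass 70% of its speed; a pose out of reach is approached as far as the arm can. A call with a number of a shift or a turn outside -1 to 1 is refused whole. A call with a gripper value outside its range is refused whole. "gripper" is the opening, from 0 (shut) to 1 (fully open), set as the call begins (left out, the last holds). The fingers move at their own pace and stop on an object; the grip force is fixed at half the most. Time passes only in rows, so rows that repeat a pose let the fingers close, or fill a call up. It gives the time, the measured TCP pose, the force, the opening and the grip force at its end, in the units of the state.
- ctrl.get_obs(): the state, without advancing time (a new reading comes with each control period).
- ctrl.snapshot(name): name is "scene" or "top"; returns a dict with "color" (480x640x3 uint8, red, green, blue), "vertical_fov" (degrees; the focal length in pixels is half the picture's height over the tangent of half this angle, whatever the lens; pixels are square), "cx", "cy" (the principal point, pixels), "rvec" (rotation vector, rad) and "tvec" (3), from world to camera coordinates, as OpenCV has them. Camera axes: x right, y down, z forward; pixel columns grow to the right and rows downward; lengths in m; the calibration is good to about 2 mm. A picture is of the moment at which its call begins. There is no depth.
- ctrl.close_job(): hands the job in; it is judged then, once.
Trained networks look in a picture, given as the dict that the camera call returned (one of the last four; its "shot" number tells which), for a name from the list of things; names that differ only in an ending like _2 or _b are one class to them, and where a whole thing is asked for, a point or a joint stands for the part that bears it (a point fixed in the world has none). Each returns a list of dicts, best first, with "conf" (0 to 1); they miss things now and then, are a little off and sometimes report something else, mostly with a low value. They report only what shows in the picture. A call takes as long as a camera call.
- ctrl.boxes_of(picture, thing): "xy" ([column, row] as shares, 0 to 1, of the picture: columns of its width, rows of its height, amid what is visible of it).
- ctrl.cut_out(picture, thing): "pixels" (480x640 bool, what is visible of it) and "xy" ([column, row] as shares, 0 to 1, of the picture: columns of its width, rows of its height, amid what is visible of it).
The state is a dict: "clock": time; "joint_pos": joint angles; "qvel": joint speeds; "tau": joint torques, N m; "tool_pos": TCP position; "orientation": TCP orientation; "force": force on the tool from outside, world axes, zero at the start; "moment": the same for the moment, N m; "opening": finger opening in m; "gripper_force": force on a finger pad.
Only numpy, scipy, OpenCV 4.12 (cv2) and the standard library are available. Lean on these libraries where they do the work, as an engineer would, in place of code of your own. Each camera call takes 0.05 s, during which the arm holds its last target. There are 200 camera calls.

### The job

Slide the green takings cassette along its docking rail to the right until it clicks past the detent at the end station. Then take the red key out of the key stand, push it fully into the lock on top of the cassette, turn it clockwise (seen from above) a quarter turn to its stop so that the bolt goes home, and finish while still holding the key turned against its spring: do not let go. Leave the blue key and the other things on the counter alone.

Things in the scene. Friction and masses are not known exactly. Their poses are not given: they have to be found in the camera images.
- dock_rail: Fixed dark steel rail, 98 x 295 mm, with the green cassette on it; turned up to 0.2 rad. Origin: underside, 135 mm from its right end. y runs along the rail; the cassette slides toward -y (robot's right). A grey strike wall, 62 mm high, stands 38 to 48 mm toward +x, with a 20 mm gap opposite the lock at the end station: the lock's bolt passes only there.
- carrier (a joint): Slide of the cassette, m: 0 = left end of the rail, growing as it goes right (-y of the rail). A spring plunger meets a bump at 0.087 to 0.097 (about 5 N to pass); past the bump, 0.097 to 0.103, it is at the end station; hard stop at 0.103. Dry friction 1.5 N.
- push_tab (a point): Top centre of the black upright tab at the cassette's left end, 79 mm above the worktop; axes as the rail's. Tab 32 mm (x) by 14 mm (y, along the rail), 35 mm high above the lid: pinch it along y from above or push its left face. Cassette 64 mm (x) by 149 mm (y), lid at 44 mm; the lock's centre lies 78 mm from the tab's toward -y, 46 mm free between tab and barrel.
- keyhole (a point): Centre of the keyhole's mouth atop the steel lock barrel (50 mm across), 78 mm above the worktop. z up, x along the slot's long side; turns with the plug (at joint 0 parallel to the rail). Slot 16.4 x 6.4 mm, 29 mm deep, 3 mm bevel round the mouth. Two sticky spring pins about 12 and 19 mm down resist the key with 2 to 8 N: a firm push or a small wiggle passes them.
- lock_plug (a joint): Angle of the brass lock plug, rad: 0 at rest (slot along the rail's x), grows clockwise from above, stop at 1.571 (bolt home). A spring, 0.05 Nm/rad, turns it back when let go. With the slot's play the key turns about 0.17 rad before the plug follows. Away from the end station the bolt meets the strike wall and the plug springily jams before its stop.
- red_key: Loose steel key, red head, 66 mm, 40 g, upright in the stand. Origin: blade tip; z up along the key; x along the blade's width. Blade 14 (x) x 4 (y) x 26 mm, wedge tip; 20 mm round collar at 26-30 mm rests on stand or lock when fully in; head 30 (x) x 10 mm (y), 34-66 mm above the tip: grip it along y about 55 mm above the tip. Symmetric: enters either way round.
- blue_key: The wrong key: the same but with a blue head, in the stand's other slot, 80 mm from the red one. Leave it alone. Red and blue change places.
- key_stand: Fixed wooden block, 130 mm (x) x 46 mm (y) x 36 mm high, left of the rail, turned up to 0.25 rad. Origin: centre of its underside. Two slots 16.4 x 6.4 mm (long side along x) at x = -40 and +40 mm hold the keys, whose tips stand 10 mm above the worktop.
- filter_holder_spare: Bystander: filter holder with a black handle lying on the counter to the right.
- timer: Bystander: white kitchen timer, 62 x 68 x 21 mm, at the back left.
- tablet_jar: Bystander: white jar, 65 mm across, 84 mm high, at the back left.
- pitcher_3: Bystander: small steel milk pitcher, 94 mm high, far right.

How it is judged:
By the outcome, as a careful person would: the job done as asked, in the order asked, and still so for the second after the job is handed in, while the arm keeps its last pose, push and grip.
It also fails if it takes over 58 s, if anything falls off the work surface, if the arm or the gripper's body presses on something with over 40 N, if the wrist force passes 120 N, or if a joint passes its speed limit or range.

## Working session

There is one attempt and no reset: what is moved stays moved. The work goes in short steps, Python scripts to look and compute and a tool call to move; the robot and the scene stay as the last step left them, time stands still between calls to the robot, and variables do not carry over. Pictures are saved under pics/ and viewed, at most 10 in all, crops included, and the job is handed in when it is done.

Besides the shell and the picture viewer there is one more tool, called after "Emit:" by a JSON object that holds its "name" and its "arguments", one argument or row to a line. send_rows: Moves the arm, as the interface text tells. Shift numbers are shares of 800 mm and turn numbers shares of 90 degrees, none past 1 either way. Its arguments: {"type":"object","properties":{"deltas":{"type":"array","items":{"type":"array"}},"gripper":{"type":"number"}},"required":["deltas"]}

```bash
mkdir -p pics
cat > h.py <<'E'
import numpy as np, cv2
from plant import ctrl
def cam(p):
    f=240/np.tan(np.radians(p["vertical_fov"])/2)
    K=np.array([[f,0,p["cx"]],[0,f,p["cy"]],[0,0,1]]);R=cv2.Rodrigues(np.array(p["rvec"],float))[0]
    return K,R,np.array(p["tvec"],float).reshape(3)
def ray(p,uv,z):
    K,R,t=cam(p);d=R.T@np.linalg.solve(K,[uv[0],uv[1],1]);c=-R.T@t
    return c+d*(z-c[2])/d[2]
def proj(p,X):
    K,R,t=cam(p);q=(K@(R@np.atleast_2d(X).T+t[:,None])).T;return q[:,:2]/q[:,2:]
def snap(n,f=None):
    p=ctrl.snapshot(n)
    if f: cv2.imwrite(f"pics/{f}.png",p["color"][:,:,::-1])
    return p
E
python3 - <<'E'
from h import *
print(ctrl.get_obs())
for n in("scene","top"):
    p=snap(n,n+"0"); K,R,t=cam(p);print(n,K[0,0],-R.T@t,[k for k in p])
    for th,z in(("red_key",.065),("blue_key",.065),("push_tab",.079),("keyhole",.078),("key_stand",.036),("dock_rail",.03),("carrier",.044)):
        for b in ctrl.boxes_of(p,th)[:2]:
            uv=np.array(b["xy"])*[640,480];print(th,round(b["conf"],2),uv.round(1),ray(p,uv,z).round(4))
E
```

```text
{'clock': 0.0, 'joint_pos': array([ 8.97873381e+01,  2.05933052e+01,  6.31993030e-01, -2.09237224e-02,
       -7.01348412e+01, -1.65052845e+01]), 'qvel': array([-0.06616796, -0.06126502,  0.05803366, -0.0105512 ,  0.1469476 ,
        0.00856234]), 'tau': array([-1.18912860e-03, -5.82718134e+01,  2.93078935e+01,  6.99760392e+00,
        6.88961009e-03, -1.47287392e-04]), 'tool_pos': array([0.19409205, 0.64608641, 0.29118542]), 'orientation': array([ 1.79902220e+02, -8.46158337e-03, -1.67250657e+01]), 'force': array([0.78577427, 0.08921325, 0.19272231]), 'moment': array([ 0.00620098, -0.02633948,  0.03219609]), 'gripper_force': 0.0, 'opening': 0.08726889063925898}
scene 572.9537126991954 [-0.35877261 -0.62708805  1.23384245] ['color', 'vertical_fov', 'cx', 'cy', 'rvec', 'tvec', 'shot']
red_key 0.65 [179. 209.] [0.4677 0.3484 0.065 ]
red_key 0.15 [258.7 191.4] [0.655  0.1943 0.065 ]
blue_key 0.53 [255.1 251.7] [0.4493 0.0591 0.065 ]
blue_key 0.49 [188.9 191. ] [0.544  0.3752 0.065 ]
push_tab 0.93 [248.6 250.3] [0.4343 0.0689 0.079 ]
push_tab 0.3 [260.4 192.8] [0.6403 0.1763 0.079 ]
keyh
[... 193 characters left out ...]
95 0.03  ]
dock_rail 0.25 [178.9 208.9] [0.4926 0.3782 0.03  ]
carrier 0.55 [247.5 247.8] [0.4645 0.0983 0.044 ]
carrier 0.3 [371.4 300.8] [ 0.4848 -0.2835  0.044 ]
top 571.5434756534778 [ 0.45611162 -0.03425031  1.80245138] ['color', 'vertical_fov', 'cx', 'cy', 'rvec', 'tvec', 'shot']
red_key 0.59 [173.2 281.1] [0.4872 0.3741 0.065 ]
blue_key 0.59 [172.4 253.8] [0.5702 0.377  0.065 ]
push_tab 0.95 [263.9 292.8] [0.4492 0.0979 0.079 ]
keyhole 0.71 [382.7 278.9] [ 0.4877 -0.2603  0.078 ]
key_stand 0.65 [181.3 269. ] [0.5249 0.356  0.036 ]
dock_rail 0.87 [272.2 284.5] [0.4744 0.0758 0.03  ]
dock_rail 0.37 [450.1 279.2] [ 0.4855 -0.4754  0.03  ]
carrier 0.63 [262.  288.9] [0.461  0.1063 0.044 ]
```

View pics/top0.png

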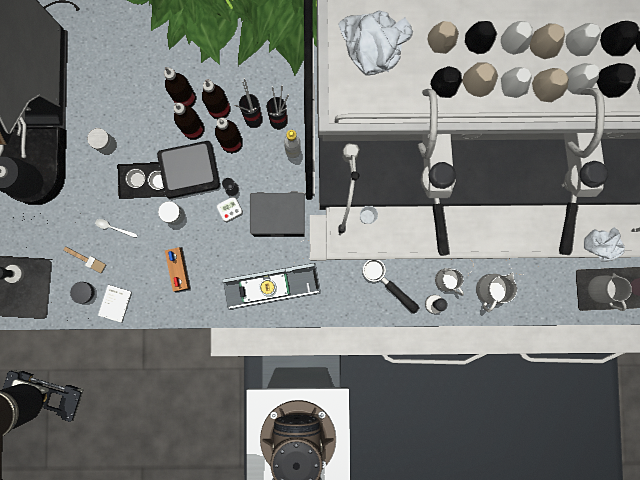

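View pics/scene0.png

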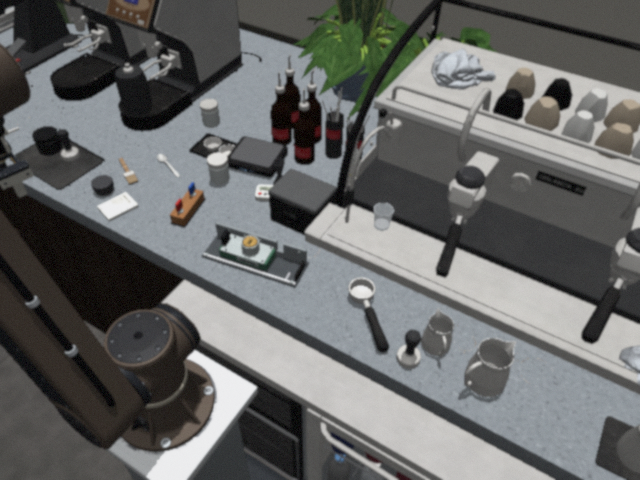

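The top picture shows the stand at about (177,269), red key at (173,281) nearer the robot, and blue at (173,254). The rail runs from (222,293) to (320,278), with the brass lock at (268,287). I'll enlarge both.

Run:
```python
from h import *
a=cv2.imread("pics/top0.png");s=cv2.imread("pics/scene0.png")
z=lambda im,x,y,w,h,k:cv2.resize(im[y:y+h,x:x+w],None,fx=k,fy=k,interpolation=cv2.INTER_CUBIC)
A=z(a,218,258,107,55,5)  
B=z(a,155,240,50,55,5)
C=z(s,195,220,107,65,5);D=z(s,160,175,50,65,5)
im=np.vstack([np.hstack([A,B]),np.hstack([C,D])]);print(im.shape);cv2.imwrite("pics/c0.png",im)
```

```text
(600, 785, 3)
```

View pics/c0.png

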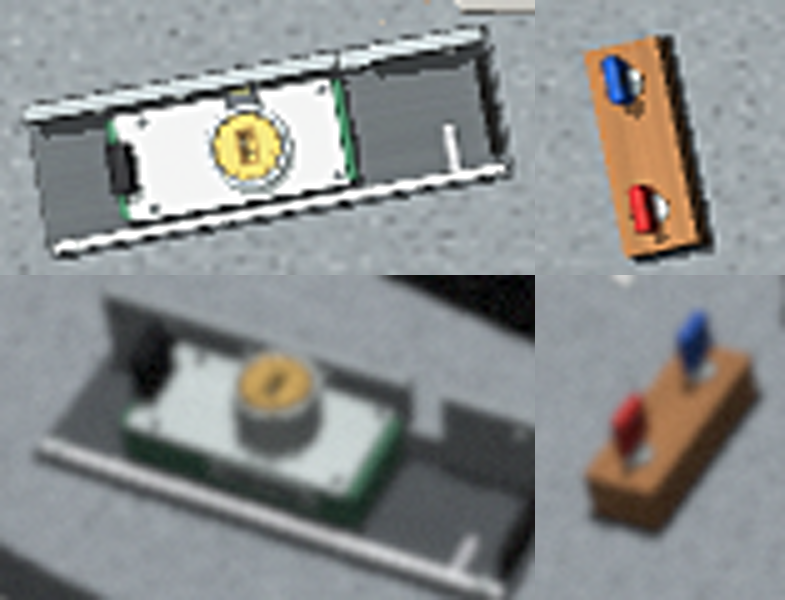

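```bash
cat >> h.py <<'E'
from scipy.optimize import least_squares
def mask(p,kind,win):
    h=cv2.cvtColor(p["color"],cv2.COLOR_RGB2HSV).astype(int);H,S,V=h[...,0],h[...,1],h[...,2]
    m={"red":((H<6)|(H>172))&(S>140)&(V>60),"blue":(H>100)&(H<128)&(S>130)&(V>50),"brass":(H>15)&(H<32)&(S>90)&(V>90)}[kind]
    o=np.zeros_like(m);x0,y0,x1,y1=win;o[y0:y1,x0:x1]=m[y0:y1,x0:x1];return o.astype(np.uint8)
def hullc(uv):
    h=cv2.convexHull(uv.astype(np.float32));M=cv2.moments(h);return np.array([M["m10"]/M["m00"],M["m01"]/M["m00"]])
def cent(m): # area centroid of the hull-filled mask
    n,l,s,c=cv2.connectedComponentsWithStats(m);i=1+np.argmax(s[1:,4]);ys,xs=np.where(l==i);return np.array([xs.mean(),ys.mean()]),s[i,4]
def boxpts(x,y,yaw,sx,sy,z0,z1):
    c,s=np.cos(yaw),np.sin(yaw)
    return np.array([[x+c*a-s*b,y+s*a+c*b,z] for a in(-sx/2,sx/2) for b in(-sy/2,sy/2) for z in(z0,z1)])
def disc(x,y,r,z):
    a=np.linspace(0,6.28,40);return np.c_[x+r*np.cos(a),y+r*np.sin(a),0*a+z]
def locate(p,uv,shape,x0):
    return least_squares(lambda q:hullc(proj(p,shape(*q)))-uv,x0,diff_step=1e-3).x
E
python3 - <<'E'
from h import *
W={"top":{"k":(150,235,210,300),"l":(240,265,300,310)},"scene":{"k":(160,170,215,230),"l":(230,220,280,270)}}
for n in W:
    p=snap(n);r={}
    for k in("red","blue"):
        uv,a=cent(mask(p,k,W[n]["k"]));r[k]=locate(p,uv,lambda x,y:boxpts(x,y,.15,.03,.01,.044,.076),[.5,.37]);print(n,k,uv,a,r[k].round(4))
    d=r["blue"]-r["red"];print(" dist",np.hypot(*d).round(4),"yaw",np.arctan2(d[1],d[0]).round(3))
    uv,a=cent(mask(p,"brass",W[n]["l"]));print(" lock",uv,a,locate(p,uv,lambda x,y:disc(x,y,.018,.078),[.46,.08]).round(4))
    if n=="top":
        g=p["color"].astype(int).min(2)
        for nm,a,b,z,th in(("wall",(223,281),(315.4,265),.062,0),("strip",(229,308),(319,292.4),.012,0)):
            P=[];L=[];
            for x in range(int(a[0])+4,int(b[0])-3):
                y=a[1]+(b[1]-a[1])*(x-a[0])/(b[0]-a[0]);ys=np.arange(int(y)-4,int(y)+6);v=g[ys,x];w=np.clip(v-v.max()+40,0,None)
                P.append(ray(p,(x,(w*ys).sum()/w.sum()),z)[:2])
            vx,vy,x0,y0=cv2.fitLine(np.array(P,np.float32),cv2.DIST_HUBER,0,.001,.001).ravel()
            print(nm,"yaw",np.arctan(-vx/vy),x0,y0)
        ends=[ray(p,(218+q[0]/5,258+q[1]/5),z).round(4) for q,z in(((25,115),.062),((487,35),.062),((512,172),.01),((50,250),.01))];print(ends)
E
```

```text
top red [175.44827586 281.20689655] 29 [0.4868 0.3682]
top blue [170.875   255.78125] 32 [0.5645 0.3827]
 dist 0.079 yaw 0.185
 lock [266.90298507 286.79104478] 134 [0.4672 0.0888]
wall yaw 0.20132346 0.504853 0.09673077
strip yaw 0.14898941 0.43338364 0.062113147
[array([0.4861, 0.2233, 0.062 ]), array([ 0.5321, -0.0581,  0.062 ]), array([ 0.4485, -0.0736,  0.01  ]), array([0.4027, 0.2153, 0.01  ])]
scene red [178.42105263 204.65789474] 38 [0.4845 0.3663]
scene blue [191.22580645 187.25806452] 31 [0.5648 0.3846]
 dist 0.0823 yaw 0.224
 lock [249.47169811 241.25471698] 106 [0.4637 0.0874]
```

```bash
cat > go.py <<'E'
# usage: go.py x y z yaw -> shares from the measured pose
import sys,numpy as np
from scipy.spatial.transform import Rotation as Ro
from plant import ctrl
o=ctrl.get_obs();t=np.array([float(a) for a in sys.argv[1:4]]);yaw=float(sys.argv[4])
R=Ro.from_euler("xyz",o["orientation"],degrees=True)
d=R.inv().apply(t-o["tool_pos"])/.8
dy=(o["orientation"][2]-yaw+180)%360-180
print(o["clock"],"pos",o["tool_pos"].round(4),o["orientation"].round(2),"F",o["force"].round(1),"open",round(o["opening"],4),"gf",o["gripper_force"])
print("delta",d.round(4),"turn",round(dy/90,4),"dist mm",round(np.linalg.norm(d)*800,1))
E
python3 go.py .447 .2045 .16 9.2
```

```text
0.9 pos [0.1942 0.6464 0.2922] [-180.      0.    -16.72] F [-0.2 -0.2  0. ] open 0.0875 gf 0.0
delta [0.4616 0.4382 0.1652] turn -0.288 dist mm 526.0
```

Emit:
{"name": "send_rows", "arguments": {
  "deltas": [
    [[0.4616,0.4382,0.12],-0.288],
    [[0.4616,0.4382,0.12],-0.288],
    [[0.4616,0.4382,0.12],-0.288],
    [[0.4616,0.4382,0.12],-0.288],
    [[0.4616,0.4382,0.12],-0.288]
  ],
  "gripper": 0
}}

```text
clock: 1.32
tool_pos: [0.2964, 0.467, 0.2534]
orientation: [-180.0, -0.0, 9.5]
force: [1.3, -0.1, 0.4]
opening: 0.0597
gripper_force: 0.0
```

```bash
python3 go.py .447 .2045 .16 9.2
```

```text
1.3167 pos [0.2964 0.467  0.2534] [-1.7998e+02 -2.0000e-02  9.5300e+00] F [ 1.3 -0.1  0.4] open 0.0597 gf 0.0
delta [0.1313 0.3549 0.1166] turn 0.0037 dist mm 316.8
```

Emit:
{"name": "send_rows", "arguments": {
  "deltas": [
    [[0.1313,0.3549,0.1166],0.0037],
    [[0.1313,0.3549,0.1166],0.0037],
    [[0.1313,0.3549,0.1166],0.0037],
    [[0.1313,0.3549,0.1166],0.0037],
    [[0.1313,0.3549,0.1166],0.0037]
  ]
}}

```text
clock: 1.73
tool_pos: [0.3945, 0.2938, 0.1922]
orientation: [-180.0, -0.0, 8.9]
force: [1.2, 0.8, 0.2]
opening: 0.0265
gripper_force: 0.0
```

```bash
python3 go.py .447 .2045 .16 9.2
```

```text
1.7333 pos [0.3945 0.2938 0.1922] [-1.7995e+02 -5.0000e-02  8.9000e+00] F [1.2 0.8 0.2] open 0.0265 gf 0.0
delta [0.0476 0.1204 0.0402] turn -0.0033 dist mm 108.5
```

Emit:
{"name": "send_rows", "arguments": {
  "deltas": [
    [[0.0476,0.1204,0.0402],0],
    [[0.0476,0.1204,0.0402],0],
    [[0.0476,0.1204,0.0402],0],
    [[0.0476,0.1204,0.0402],0],
    [[0.0476,0.1204,0.0402],0]
  ]
}}

```text
clock: 2.15
tool_pos: [0.4468, 0.2048, 0.1597]
orientation: [180.0, 0.0, 8.7]
force: [-0.8, 0.8, 0.2]
opening: 0.0006
gripper_force: 0.0
```

```bash
python3 go.py .447 .2045 .118 9.2
python3 - <<'E'
from h import *
a=snap("top","t1")["color"];s=snap("scene")["color"]
z=lambda im,x,y,w,h,k:cv2.resize(im[y:y+h,x:x+w],None,fx=k,fy=k,interpolation=cv2.INTER_CUBIC)
cv2.imwrite("pics/c1.png",np.vstack([z(a,185,245,150,70,5),z(s,175,200,150,50,5)])[:,:,::-1])
E
```

```text
2.15 pos [0.4468 0.2048 0.1597] [1.7997e+02 4.0000e-02 8.7000e+00] F [-0.8  0.8  0.2] open 0.0006 gf 0.0
delta [0.0002 0.0004 0.0522] turn -0.0055 dist mm 41.7
```

View pics/c1.png

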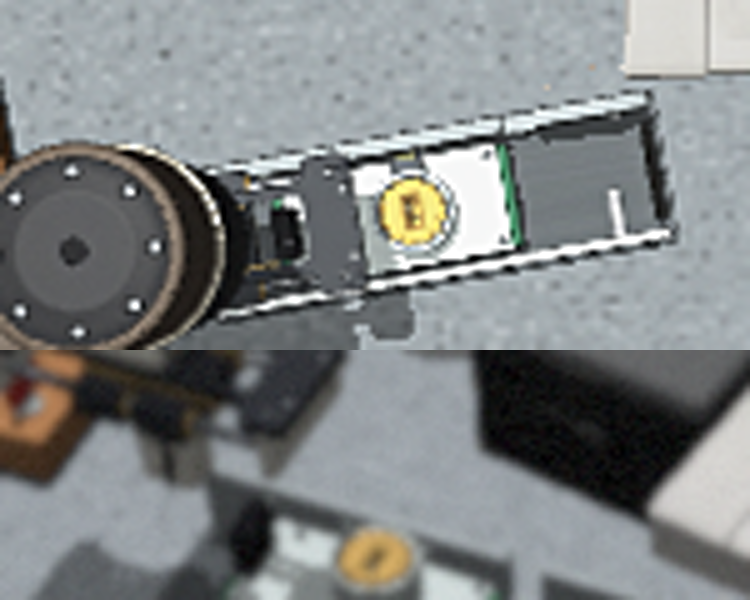

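The gripper sits left of the tab (the tab is at zoomed (288,232), the lock at (415,210)), and the rail is clear. Next I lower the gripper and push.

Emit:
{"name": "send_rows", "arguments": {
  "deltas": [
    [[0,0,0.026],-0.0055],
    [[0,0,0.052],-0.0055],
    [[0,0,0.052],-0.0055],
    [[0,0.01,0.052],-0.0055],
    [[0,0.015,0.052],-0.0055]
  ]
}}

```text
clock: 2.67
tool_pos: [0.4484, 0.1947, 0.1194]
orientation: [-180.0, -0.0, 9.5]
force: [0.0, -0.7, 0.7]
opening: 0.0001
gripper_force: 0.0
```

Emit:
{"name": "send_rows", "arguments": {
  "deltas": [
    [[0,0.015,0],0],
    [[0,0.03,0],0],
    [[0,0.045,0],0],
    [[0,0.06,0],0],
    [[0,0.075,0],0]
  ]
}}

```text
clock: 3.08
tool_pos: [0.4588, 0.1341, 0.1192]
orientation: [-179.9, -0.1, 9.4]
force: [1.9, 2.0, 1.6]
opening: 0.0001
gripper_force: 1.3
```

```bash
python3 go.py .463 .1043 .118 9.2
python3 - <<'E'
from h import *
p=snap("top");uv,a=cent(mask(p,"brass",(240,255,340,310)));print(uv,a,locate(p,uv,lambda x,y:disc(x,y,.018,.078),[.46,.08]).round(4))
E
```

```text
3.0833 pos [0.4588 0.1341 0.1192] [-1.7995e+02 -1.1000e-01  9.3600e+00] F [1.9 2.  1.6] open 0.0001 gf 1.3089003632194363
delta [-0.0009  0.0376  0.0015] turn 0.0017 dist mm 30.1
[286.35714286 283.26530612] 98 [0.4772 0.0302]
```

Emit:
{"name": "send_rows", "arguments": {
  "deltas": [
    [[0,0.01,0],0],
    [[0,0.018,0],0],
    [[0,0.025,0],0],
    [[0,0.031,0],0],
    [[0,0.035,0],0]
  ]
}}

```text
clock: 3.55
tool_pos: [0.4618, 0.1131, 0.1187]
orientation: [-179.4, -0.2, 9.1]
force: [-40.6, 67.5, 13.4]
opening: 0.0002
gripper_force: 37.5
```

Emit:
{"name": "send_rows", "arguments": {
  "deltas": [
    [[0,0.002,0],0],
    [[0,0.004,0],0],
    [[0,0.006,0],0],
    [[0,0.007,0],0],
    [[0,0.008,0],0]
  ]
}}

```text
clock: 3.97
tool_pos: [0.462, 0.1124, 0.1189]
orientation: [-179.0, -0.3, 9.2]
force: [-53.5, 90.6, 15.7]
opening: 0.0004
gripper_force: 49.5
```

Run:
```python
from h import *
o=ctrl.get_obs();print(o["tool_pos"],o["force"])
p=snap("top");uv,a=cent(mask(p,"brass",(240,255,340,310)));print(uv,a,locate(p,uv,lambda x,y:disc(x,y,.018,.078),[.46,.08]).round(4))
```

```text
[0.46201912 0.1124261  0.11888992] [-53.51469731  90.57407864  15.73679066]
[293.5        281.93902439] 82 [0.481  0.0086]
```

Emit:
{"name": "send_rows", "arguments": {
  "deltas": [
    [[0,-0.014,0],0],
    [[0,-0.02,0],0],
    [[0,-0.024,0],0],
    [[0,-0.026,0],0],
    [[0,-0.026,0],0]
  ]
}}

```text
clock: 4.43
tool_pos: [0.46, 0.1209, 0.1182]
orientation: [180.0, 0.1, 9.3]
force: [0.8, 0.8, -0.1]
opening: 0.0004
gripper_force: 0.0
```

Run:
```python
from h import *
o=ctrl.get_obs();print(o["tool_pos"],o["force"])
p=snap("top");uv,a=cent(mask(p,"brass",(240,255,340,310)));print(uv,a,locate(p,uv,lambda x,y:disc(x,y,.018,.078),[.46,.08]).round(4))
a=p["color"];s=snap("scene")["color"]
z=lambda im,x,y,w,h,k:cv2.resize(im[y:y+h,x:x+w],None,fx=k,fy=k,interpolation=cv2.INTER_CUBIC)
cv2.imwrite("pics/c2.png",np.vstack([z(a,205,245,150,60,5),z(s,185,200,150,60,5)])[:,:,::-1])
```

```text
[0.45998221 0.12094958 0.11815193] [ 0.77683195  0.78541435 -0.05481248]
[291.77966102 282.1779661 ] 118 [0.4803 0.0138]
```

View pics/c2.png

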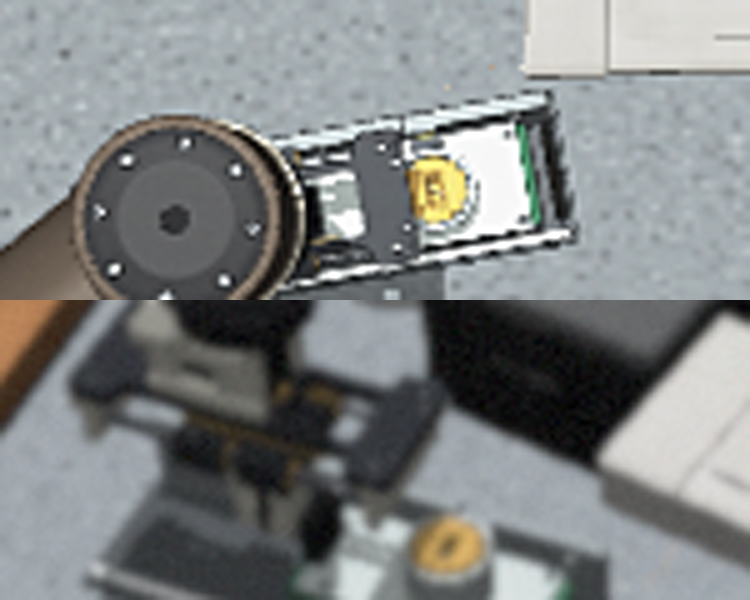

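```bash
python3 go.py .4857 .3672 .19 11.7
```

```text
4.5333 pos [0.4601 0.1207 0.1182] [1.7997e+02 4.0000e-02 9.3100e+00] F [-0.1 -0.1 -0.1] open 0.0001 gf 0.0
delta [ 0.0813 -0.2988 -0.0899] turn -0.0266 dist mm 258.0
```

Emit:
{"name": "send_rows", "arguments": {
  "deltas": [
    [[0,-0.005,-0.045],0],
    [[0,-0.005,-0.09],0],
    [[0.03,-0.06,-0.09],0],
    [[0.05,-0.11,-0.09],0],
    [[0.07,-0.16,-0.09],0]
  ]
}}

```text
clock: 4.95
tool_pos: [0.4931, 0.2465, 0.1918]
orientation: [-179.9, -0.1, 9.2]
force: [1.5, -0.8, -0.3]
opening: 0.0007
gripper_force: 0.0
```

```bash
python3 go.py .4857 .3672 .19 11.7
python3 - <<'E'
from h import *
p=snap("top","t3");uv,a=cent(mask(p,"brass",(240,255,340,310)));print(uv,a,locate(p,uv,lambda x,y:disc(x,y,.018,.078),[.46,.08]).round(4))
q=snap("scene","s3");uv,a=cent(mask(q,"brass",(230,220,320,280)));print(uv,a,locate(q,uv,lambda x,y:disc(x,y,.018,.078),[.46,.08]).round(4))
print("gap",[ray(q,u,.062).round(4) for u in((277.4,242),(283.6,246))])
z=lambda im,x,y,w,h,k:cv2.resize(im[y:y+h,x:x+w],None,fx=k,fy=k,interpolation=cv2.INTER_CUBIC)
cv2.imwrite("pics/c3.png",np.vstack([z(p["color"],220,255,110,55,6),z(q["color"],200,215,110,60,6)])[:600,:,::-1])
E
```

```text
4.95 pos [0.4931 0.2465 0.1918] [-1.7992e+02 -1.2000e-01  9.2000e+00] F [ 1.5 -0.8 -0.3] open 0.0007 gf 0.0
delta [ 0.015  -0.1504  0.0025] turn -0.0278 dist mm 120.9
[291.23664122 282.21374046] 131 [0.4803 0.0155]
[273.96261682 248.82242991] 107 [0.4763 0.0142]
gap [array([0.514 , 0.0294, 0.062 ]), array([0.5106, 0.0063, 0.062 ])]
```

View pics/c3.png

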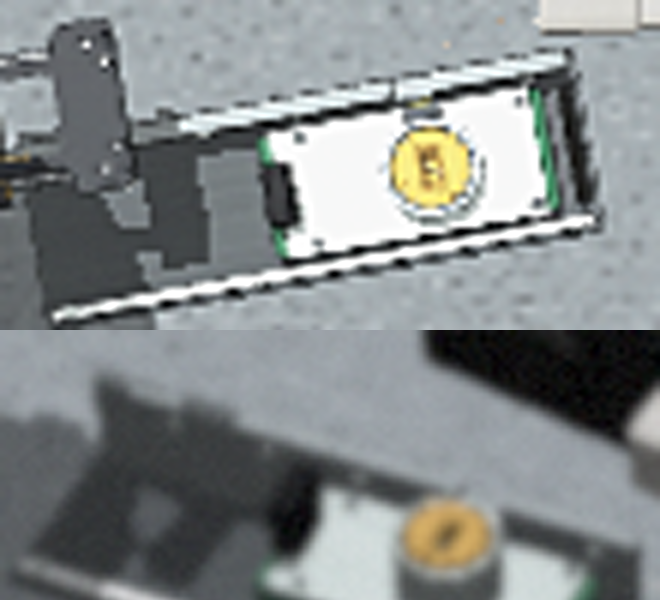

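The cassette's right end is now at zoomed (545,150) and the lock at (430,165), opposite the gap mark. It stalled stiffly at about 90 N and the lock didn't spring back, so it is at the hard stop, past the detent. On to the key.

Emit:
{"name": "send_rows", "arguments": {
  "deltas": [
    [[0.005,-0.04,0],-0.028],
    [[0.01,-0.085,0],-0.028],
    [[0.015,-0.13,0],-0.028],
    [[0.015,-0.15,0],-0.028],
    [[0.015,-0.15,0.0025],-0.028]
  ],
  "gripper": 0.6
}}

```text
clock: 5.47
tool_pos: [0.4847, 0.3689, 0.1881]
orientation: [180.0, -0.0, 12.0]
force: [-0.2, -0.7, -0.4]
opening: 0.0286
gripper_force: 0.0
```

```bash
python3 go.py .4857 .3672 .113 11.7
```

```text
5.4667 pos [0.4847 0.3689 0.1881] [ 1.800e+02 -3.000e-02  1.198e+01] F [-0.2 -0.7 -0.4] open 0.0286 gf 0.0
delta [0.0007 0.0024 0.0939] turn 0.0031 dist mm 75.1
```

Emit:
{"name": "send_rows", "arguments": {
  "deltas": [
    [[0.0007,0.0022,0],0.0031],
    [[0.0007,0.0022,0.02],0.0031],
    [[0.0007,0.0022,0.05],0.0031],
    [[0.0007,0.0022,0.08],0.0031],
    [[0.0007,0.0022,0.0939],0.0031]
  ]
}}

```text
clock: 5.88
tool_pos: [0.4847, 0.3619, 0.1107]
orientation: [179.9, 0.2, 11.5]
force: [-0.3, -0.3, 0.3]
opening: 0.0525
gripper_force: 0.0
```

```bash
python3 go.py .4857 .3672 .113 11.7
```

```text
5.8833 pos [0.4847 0.3619 0.1107] [179.87   0.19  11.46] F [-0.3 -0.3  0.3] open 0.0525 gf 0.0
delta [ 0.0025 -0.0062 -0.0029] turn -0.0026 dist mm 5.9
```

Emit:
{"name": "send_rows", "arguments": {
  "deltas": [
    [[0.002,-0.005,-0.002],0],
    [[0.002,-0.005,-0.002],0],
    [[0.002,-0.005,-0.002],0],
    [[0.002,-0.005,-0.002],0],
    [[0.002,-0.005,-0.002],0]
  ]
}}

```text
clock: 6.3
tool_pos: [0.4866, 0.3695, 0.1163]
orientation: [-179.9, -0.1, 11.6]
force: [1.3, 0.2, 0.0]
opening: 0.0526
gripper_force: 0.0
```

```bash
python3 go.py .4857 .3672 .113 11.7
```

```text
6.3 pos [0.4866 0.3695 0.1163] [-1.7992e+02 -9.0000e-02  1.1600e+01] F [1.3 0.2 0. ] open 0.0526 gf 0.0
delta [-0.0017  0.0026  0.0041] turn -0.0011 dist mm 4.1
```

Emit:
{"name": "send_rows", "arguments": {
  "deltas": [
    [[-0.001,0.002,0.003],0],
    [[-0.001,0.002,0.003],0],
    [[-0.001,0.002,0.003],0],
    [[-0.001,0.002,0.003],0],
    [[-0.001,0.002,0.003],0]
  ]
}}

```text
clock: 6.72
tool_pos: [0.4857, 0.3674, 0.1126]
orientation: [180.0, -0.0, 11.6]
force: [0.1, -0.2, -0.1]
opening: 0.0528
gripper_force: 0.0
```

```bash
python3 go.py .4857 .3672 .113 11.7
```

```text
6.7167 pos [0.4857 0.3674 0.1126] [180.    -0.    11.61] F [ 0.1 -0.2 -0.1] open 0.0528 gf 0.0
delta [-0.      0.0003 -0.0005] turn -0.001 dist mm 0.5
```

Emit:
{"name": "send_rows", "arguments": {
  "deltas": [
    [[0,0,0],0],
    [[0,0,0],0],
    [[0,0,0],0],
    [[0,0,0],0],
    [[0,0,0],0]
  ],
  "gripper": 0
}}

```text
clock: 7.13
tool_pos: [0.4857, 0.3674, 0.1125]
orientation: [180.0, 0.0, 11.6]
force: [-0.7, 0.3, -0.6]
opening: 0.0249
gripper_force: 0.0
```

Emit:
{"name": "send_rows", "arguments": {
  "deltas": [
    [[0,0,0],0],
    [[0,0,0],0],
    [[0,0,0],0],
    [[0,0,0],0],
    [[0,0,0],0]
  ]
}}

```text
clock: 7.55
tool_pos: [0.4857, 0.3666, 0.1125]
orientation: [179.9, 0.0, 11.6]
force: [1.7, -5.1, 1.7]
opening: 0.0104
gripper_force: 30.0
```

```bash
python3 go.py .4857 .3672 .2 11.7;python3 -c "
from h import *;o=ctrl.get_obs();print(o['moment'],o['joint_pos'])"
```

```text
7.55 pos [0.4857 0.3666 0.1125] [1.7993e+02 4.0000e-02 1.1590e+01] F [ 1.7 -5.1  1.7] open 0.0104 gf 29.958668053150177
delta [ 1.000e-04 -6.000e-04 -1.094e-01] turn -0.0012 dist mm 87.5
[-1.98131843 -0.72009196  0.01847646] [ 5.54281882e+01  2.40754222e+01 -2.01239890e+01  3.34446356e-02
 -4.58766188e+01  4.61420799e+01]
```

Emit:
{"name": "send_rows", "arguments": {
  "deltas": [
    [[0,0.001,0],0],
    [[0,0.001,-0.02],0],
    [[0,0.001,-0.05],0],
    [[0,0.001,-0.08],0],
    [[0,0.001,-0.11],0]
  ]
}}

```text
clock: 7.97
tool_pos: [0.4857, 0.3672, 0.2013]
orientation: [-180.0, -0.0, 11.6]
force: [0.2, 0.7, -1.5]
opening: 0.0097
gripper_force: 30.0
```

```bash
python3 go.py .4783 .0149 .2 9.8
```

```text
7.9667 pos [0.4857 0.3672 0.2013] [-179.95   -0.     11.62] F [ 0.2  0.7 -1.5] open 0.0097 gf 29.977667033672333
delta [-0.0977  0.4294  0.0013] turn 0.0202 dist mm 352.3
```

Emit:
{"name": "send_rows", "arguments": {
  "deltas": [
    [[-0.01,0.045,-0.01],0.02],
    [[-0.022,0.097,-0.01],0.02],
    [[-0.034,0.149,-0.01],0.02],
    [[-0.046,0.201,-0.01],0.02],
    [[-0.057,0.25,-0.01],0.02]
  ]
}}

```text
clock: 8.38
tool_pos: [0.481, 0.1621, 0.2088]
orientation: [-179.9, -0.1, 9.8]
force: [0.6, -0.1, -0.7]
opening: 0.0099
gripper_force: 30.0
```

```bash
python3 go.py .4783 .0149 .2 9.8
```

```text
8.3833 pos [0.481  0.1621 0.2088] [-1.7992e+02 -7.0000e-02  9.8500e+00] F [ 0.6 -0.1 -0.7] open 0.0099 gf 29.97903048992157
delta [-0.0348  0.1807  0.0106] turn 0.0005 dist mm 147.5
```

Emit:
{"name": "send_rows", "arguments": {
  "deltas": [
    [[-0.009,0.045,0],0],
    [[-0.018,0.09,0],0],
    [[-0.026,0.135,0],0],
    [[-0.034,0.174,0],0],
    [[-0.034,0.174,0],0]
  ]
}}

```text
clock: 8.8
tool_pos: [0.4775, 0.0178, 0.2085]
orientation: [-180.0, -0.0, 9.6]
force: [-0.9, -0.2, -0.7]
opening: 0.0096
gripper_force: 30.0
```

```bash
python3 go.py .4783 .0149 .2 9.8;  python3 - <<'E'
from h import *
q=snap("scene")["color"]
cv2.imwrite("pics/c4.png",cv2.resize(q[190:280,215:325],None,fx=6.5,fy=6.5,interpolation=cv2.INTER_CUBIC)[:,:,::-1])
E
```

```text
8.8 pos [0.4775 0.0178 0.2085] [-1.7996e+02 -1.0000e-02  9.6100e+00] F [-0.9 -0.2 -0.7] open 0.0096 gf 29.976608455181122
delta [0.0004 0.0038 0.0107] turn -0.0021 dist mm 9.1
```

View pics/c4.png

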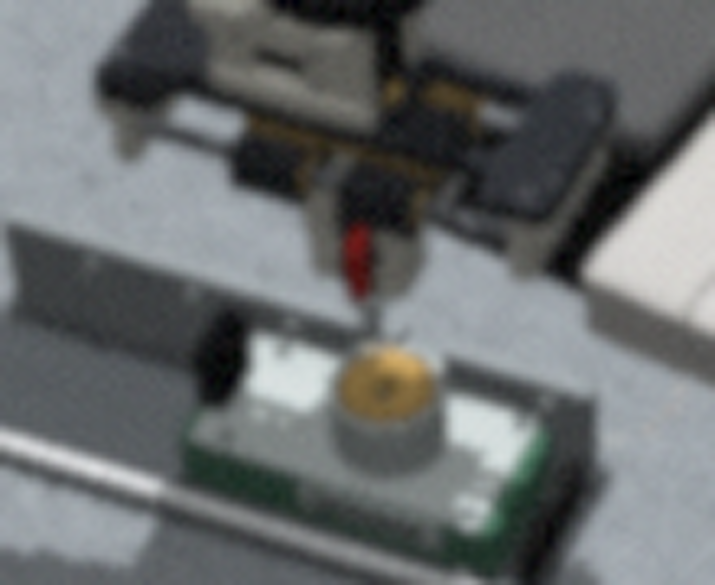

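The scene view shows the red key held at zoomed (358,260), above the brass plug at (388,385), with the wall gap behind the lock.

Emit:
{"name": "send_rows", "arguments": {
  "deltas": [
    [[0.0004,0.0036,0.01],0],
    [[0.0004,0.0036,0.018],0],
    [[0.0004,0.0036,0.022],0],
    [[0.0004,0.0036,0.022],0],
    [[0.0004,0.0036,0.022],0]
  ]
}}

```text
clock: 9.27
tool_pos: [0.4791, 0.0192, 0.1904]
orientation: [180.0, 0.1, 9.9]
force: [-0.6, 0.0, 0.1]
opening: 0.0101
gripper_force: 30.0
```

```bash
python3 go.py .4783 .0149 .185 9.8;  python3 - <<'E'
from h import *
from plant import ctrl
q=snap("scene");o=ctrl.get_obs();T=o["tool_pos"];y=np.radians(9.8)
m=mask(q,"red",(230,180,320,270));uv,a=cent(m);ys,xs=np.where(m);print("red",uv,a,xs.min(),xs.max(),ys.min(),ys.max())
zt=T[2]-.1025
P=proj(q,boxpts(T[0],T[1],y,.03,.01,zt+.034,zt+.066));print(P.round(1).tolist())
m=mask(q,"brass",(230,220,320,280));uv,a=cent(m);print("lock",uv,a,proj(q,[.4783,.0149,.078]).round(1))
bl=proj(q,boxpts(T[0],T[1],y,.014,.004,zt,zt+.02)).round(1).tolist();print("blade",bl)
cv2.imwrite("pics/c5.png",cv2.resize(q["color"][205:265,245:305],None,fx=10,fy=10,interpolation=cv2.INTER_CUBIC)[:,:,::-1])
E
```

```text
9.2667 pos [0.4791 0.0192 0.1904] [1.7998e+02 6.0000e-02 9.8800e+00] F [-0.6  0.   0.1] open 0.0101 gf 29.977790415287018
delta [-0.0019  0.0052  0.0067] turn 0.0009 dist mm 7.0
red [269.86206897 233.06896552] 29 268 271 229 238
[[271.6, 240.5], [271.0, 232.2], [268.2, 239.5], [267.5, 231.2], [276.3, 233.0], [275.8, 224.6], [272.9, 232.0], [272.3, 223.6]]
lock [274.2371134  249.13402062] 97 [[274.2 248.2]]
blade [[272.5, 246.8], [272.1, 241.8], [271.1, 246.4], [270.7, 241.4], [274.6, 243.3], [274.3, 238.3], [273.3, 242.9], [272.9, 237.9]]
```

View pics/c5.png

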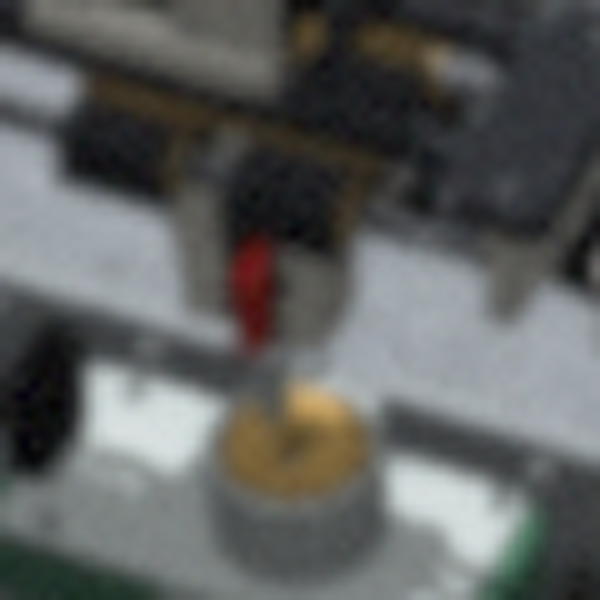

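Emit:
{"name": "send_rows", "arguments": {
  "deltas": [
    [[-0.001,0.005,0.002],0],
    [[-0.001,0.005,0.002],0],
    [[-0.001,0.005,0.002],0],
    [[-0.001,0.005,0.002],0],
    [[-0.001,0.005,0.002],0]
  ]
}}

```text
clock: 9.73
tool_pos: [0.4791, 0.0144, 0.1895]
orientation: [-180.0, -0.0, 9.8]
force: [1.4, 0.3, -1.7]
opening: 0.0096
gripper_force: 30.0
```

```bash
python3 go.py .4783 .0140 .185 9.8
```

```text
9.7333 pos [0.4791 0.0144 0.1895] [-1.8e+02 -2.0e-02  9.8e+00] F [ 1.4  0.3 -1.7] open 0.0096 gf 29.97762769460678
delta [-0.0011  0.0004  0.0056] turn 0.0 dist mm 4.6
```

Emit:
{"name": "send_rows", "arguments": {
  "deltas": [
    [[-0.001,0.0004,0.004],0],
    [[-0.001,0.0004,0.008],0],
    [[-0.001,0.0004,0.011],0],
    [[-0.001,0.0004,0.014],0],
    [[-0.001,0.0004,0.017],0]
  ]
}}

```text
clock: 10.15
tool_pos: [0.4783, 0.014, 0.1754]
orientation: [180.0, 0.0, 9.8]
force: [0.7, 0.1, -0.7]
opening: 0.0102
gripper_force: 30.0
```

Emit:
{"name": "send_rows", "arguments": {
  "deltas": [
    [[0,0,0.001],0],
    [[0,0,0.001],0],
    [[0,0,0.001],0],
    [[0,0,0.001],0],
    [[0,0,0.001],0]
  ]
}}

```text
clock: 10.57
tool_pos: [0.4784, 0.014, 0.175]
orientation: [-180.0, -0.0, 9.8]
force: [-0.3, 0.9, 0.1]
opening: 0.0099
gripper_force: 30.0
```

```bash
python3 go.py .4783 .0140 .155 9.8;python3 -c "
from h import *;o=ctrl.get_obs();print(o['moment'])"
```

```text
10.5667 pos [0.4784 0.014  0.175 ] [-1.80e+02 -1.00e-02  9.81e+00] F [-0.3  0.9  0.1] open 0.0099 gf 29.977702796459198
delta [-0.0001  0.      0.025 ] turn 0.0001 dist mm 20.0
[-0.06131773 -0.03138147  0.01767446]
```

Emit:
{"name": "send_rows", "arguments": {
  "deltas": [
    [[0,0,0.002],0],
    [[0,0,0.004],0],
    [[0,0,0.006],0],
    [[0,0,0.008],0],
    [[0,0,0.01],0]
  ]
}}

```text
clock: 10.98
tool_pos: [0.4785, 0.0139, 0.1669]
orientation: [180.0, -0.0, 9.8]
force: [0.4, -0.6, 0.5]
opening: 0.0099
gripper_force: 30.0
```

```bash
python3 go.py .4783 .0140 .155 9.8;python3 -c "
from h import *;o=ctrl.get_obs();print(o['moment'])"
```

```text
10.9833 pos [0.4785 0.0139 0.1669] [ 1.7999e+02 -2.0000e-02  9.8100e+00] F [ 0.4 -0.6  0.5] open 0.0099 gf 29.973809123039246
delta [-0.0003 -0.0002  0.0149] turn 0.0001 dist mm 11.9
[-0.52088265 -0.41631011  0.00358721]
```

Emit:
{"name": "send_rows", "arguments": {
  "deltas": [
    [[0,0,0.003],0],
    [[0,0,0.006],0],
    [[0,0,0.009],0],
    [[0,0,0.011],0],
    [[0,0,0.012],0]
  ]
}}

```text
clock: 11.4
tool_pos: [0.4785, 0.014, 0.1571]
orientation: [180.0, -0.0, 9.8]
force: [1.1, -0.6, 1.6]
opening: 0.0102
gripper_force: 30.0
```

```bash
python3 go.py .4783 .0140 .155 9.8;python3 -c "
from h import *;o=ctrl.get_obs();print(o['moment'])"
```

```text
11.4 pos [0.4785 0.014  0.1571] [ 1.80e+02 -2.00e-02  9.81e+00] F [ 1.1 -0.6  1.6] open 0.0102 gf 29.978291988372803
delta [-0.0003  0.      0.0027] turn 0.0001 dist mm 2.2
[-0.19040443 -0.57514573 -0.04066535]
```

Emit:
{"name": "send_rows", "arguments": {
  "deltas": [
    [[0,0,0.001],0],
    [[0,0,0.002],0],
    [[0,0,0.003],0],
    [[0,0,0.004],0],
    [[0,0,0.0045],0]
  ]
}}

```text
clock: 11.82
tool_pos: [0.4786, 0.0141, 0.1543]
orientation: [180.0, -0.0, 9.8]
force: [-2.0, 1.8, 12.9]
opening: 0.0099
gripper_force: 30.0
```

```bash
python3 go.py .4783 .0140 .155 9.8;python3 -c "
from h import *;o=ctrl.get_obs();print(o['moment'])"
```

```text
11.8167 pos [0.4786 0.0141 0.1543] [ 1.80e+02 -3.00e-02  9.82e+00] F [-2.   1.8 12.9] open 0.0099 gf 29.995672702789307
delta [-0.0004  0.0001 -0.0009] turn 0.0003 dist mm 0.8
[ 0.32502389  0.92264843 -0.00337948]
```

The collar is seated at the expected depth with 13 N, so I turn the key clockwise.

Emit:
{"name": "send_rows", "arguments": {
  "deltas": [
    [[0,0,0],0.06],
    [[0,0,0],0.12],
    [[0,0,0],0.18],
    [[0,0,0],0.24],
    [[0,0,0],0.3]
  ]
}}

```text
clock: 12.23
tool_pos: [0.4785, 0.0143, 0.1544]
orientation: [-180.0, -0.0, -17.4]
force: [-2.2, 2.4, 9.1]
opening: 0.0099
gripper_force: 30.0
```

```bash
python3 go.py .4786 .0141 .1543 -80;python3 -c "
from h import *;o=ctrl.get_obs();print(o['moment'])"
```

```text
12.2333 pos [0.4785 0.0143 0.1544] [-1.7996e+02 -4.0000e-02 -1.7440e+01] F [-2.2  2.4  9.1] open 0.0099 gf 29.989335536956787
delta [0.0002 0.0002 0.0001] turn 0.6951 dist mm 0.2
[0.72507529 0.65559236 0.06405018]
```

Emit:
{"name": "send_rows", "arguments": {
  "deltas": [
    [[0,0,0],0.06],
    [[0,0,0],0.12],
    [[0,0,0],0.18],
    [[0,0,0],0.24],
    [[0,0,0],0.3]
  ]
}}

```text
clock: 12.65
tool_pos: [0.4787, 0.0142, 0.1543]
orientation: [-179.9, -0.0, -44.4]
force: [-1.0, 1.3, 7.7]
opening: 0.0098
gripper_force: 30.0
```

Emit:
{"name": "send_rows", "arguments": {
  "deltas": [
    [[0,0,0],0.06],
    [[0,0,0],0.12],
    [[0,0,0],0.18],
    [[0,0,0],0.24],
    [[0,0,0],0.3]
  ]
}}

```text
clock: 13.07
tool_pos: [0.4788, 0.0143, 0.1544]
orientation: [-179.9, -0.0, -71.4]
force: [-0.4, 0.1, 7.8]
opening: 0.0097
gripper_force: 30.0
```

```bash
python3 go.py .4786 .0141 .1543 -90;python3 -c "
from h import *;o=ctrl.get_obs();print(o['moment'])"
```

```text
13.0667 pos [0.4788 0.0143 0.1544] [-179.93   -0.    -71.43] F [-0.4  0.1  7.8] open 0.0097 gf 29.987701177597046
delta [0.0001 0.0003 0.0001] turn 0.2063 dist mm 0.2
[0.50297732 0.08909081 0.07570084]
```

Emit:
{"name": "send_rows", "arguments": {
  "deltas": [
    [[0,0,0],0.05],
    [[0,0,0],0.1],
    [[0,0,0],0.14],
    [[0,0,0],0.18],
    [[0,0,0],0.2]
  ]
}}

```text
clock: 13.48
tool_pos: [0.4788, 0.0143, 0.1544]
orientation: [-179.9, 0.0, -89.4]
force: [-1.1, 2.0, 7.9]
opening: 0.01
gripper_force: 30.0
```

```bash
python3 go.py .4786 .0141 .1543 -90;python3 -c "
from h import *;o=ctrl.get_obs();print(o['moment'])"
```

```text
13.4833 pos [0.4788 0.0143 0.1544] [-1.7993e+02  3.0000e-02 -8.9370e+01] F [-1.1  2.   7.9] open 0.01 gf 29.99067932367325
delta [0.0002 0.0002 0.0001] turn 0.007 dist mm 0.3
[0.61966954 0.10313186 0.12902031]
```

Emit:
{"name": "send_rows", "arguments": {
  "deltas": [
    [[0,0,0],0.01],
    [[0,0,0],0.02],
    [[0,0,0],0.03],
    [[0,0,0],0.04],
    [[0,0,0],0.04]
  ]
}}

```text
clock: 13.9
tool_pos: [0.4788, 0.0143, 0.1544]
orientation: [-179.9, 0.0, -92.8]
force: [0.2, 1.9, 7.3]
opening: 0.0099
gripper_force: 30.0
```

```bash
python3 go.py .4786 .0141 .1543 -90;python3 -c "
from h import *;o=ctrl.get_obs();print(o['moment'])"
```

```text
13.9 pos [0.4788 0.0143 0.1544] [-1.7993e+02  3.0000e-02 -9.2820e+01] F [0.2 1.9 7.3] open 0.0099 gf 29.99107539653778
delta [0.0003 0.0002 0.0001] turn -0.0313 dist mm 0.3
[0.52861158 0.0601674  0.08235024]
```

Emit:
{"name": "send_rows", "arguments": {
  "deltas": [
    [[0,0,0],0.01],
    [[0,0,0],0.02],
    [[0,0,0],0.03],
    [[0,0,0],0.04],
    [[0,0,0],0.04]
  ]
}}

```text
clock: 14.32
tool_pos: [0.4787, 0.0142, 0.1544]
orientation: [-179.9, 0.0, -96.4]
force: [-0.1, 0.9, 8.2]
opening: 0.0096
gripper_force: 30.0
```

```bash
python3 go.py .4786 .0141 .1543 -90;python3 -c "
from h import *;o=ctrl.get_obs();print(o['moment'])"
```

```text
14.3167 pos [0.4787 0.0142 0.1544] [-1.7994e+02  2.0000e-02 -9.6400e+01] F [-0.1  0.9  8.2] open 0.0096 gf 30.017786622047424
delta [0.0002 0.0001 0.0001] turn -0.0711 dist mm 0.2
[ 0.18012182 -0.03463002  0.29964663]
```

Emit:
{"name": "send_rows", "arguments": {
  "deltas": [
    [[0,0,0],0.01],
    [[0,0,0],0.02],
    [[0,0,0],0.02],
    [[0,0,0],0.02],
    [[0,0,0],0.02]
  ]
}}

```text
clock: 14.73
tool_pos: [0.4788, 0.0141, 0.1544]
orientation: [-179.9, 0.0, -98.1]
force: [1.1, -1.1, 7.7]
opening: 0.0096
gripper_force: 30.1
```

```bash
python3 go.py .4786 .0141 .1543 -90;python3 - <<'E'
from h import *
print(ctrl.get_obs()['moment'])
p=snap("top")["color"];q=snap("scene")["color"]
z=lambda im,x,y,w,h,k:cv2.resize(im[y:y+h,x:x+w],None,fx=k,fy=k,interpolation=cv2.INTER_CUBIC)
cv2.imwrite("pics/c6.png",np.vstack([z(p,240,250,90,40,7),z(q,230,215,90,45,7)])[:,:,::-1])
E
```

```text
14.7333 pos [0.4788 0.0141 0.1544] [-1.7994e+02  1.0000e-02 -9.8120e+01] F [ 1.1 -1.1  7.7] open 0.0096 gf 30.101071000099182
delta [0.0001 0.0002 0.0001] turn -0.0903 dist mm 0.2
[ 0.18394927 -0.00824419  0.39970773]
```

View pics/c6.png

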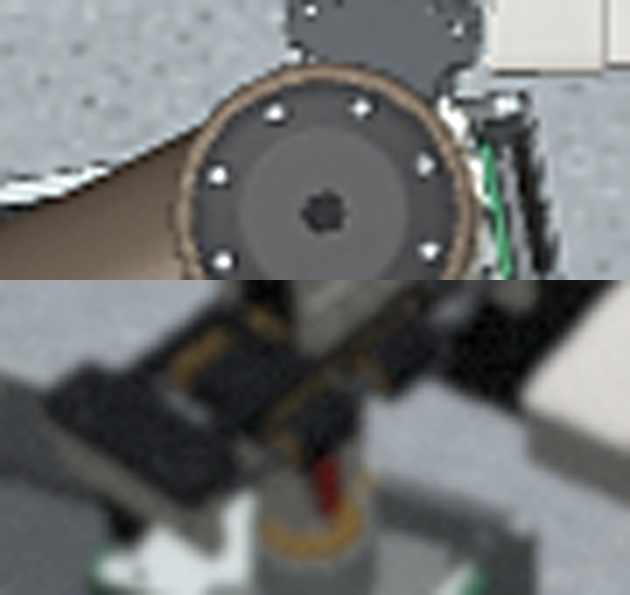

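The key is seated and held in the lock (red head at zoomed (328,485)), turned about 108° at the tool. The torque rose steeply at the stop, from 0.08 to 0.40 Nm, and the grip holds 30 N.

```bash
python3 -c "
from plant import ctrl;print(ctrl.close_job())"
```

```text
the job is handed in; nothing more can be done
None
```

I handed the job in at about 15 s, with the red key still gripped and turned clockwise against its stop; the verdict was not reported back. While sliding the cassette to its hard stop, the push reached about 105 N (limit 120 N at the wrist), which was harder than intended. I judged the click past the detent from that stiff stop and from the lock lining up with the wall gap, not by seeing it directly.

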